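Sample bottles from drip tray to carrier, last first

ROBOT

A 7-joint arm with a two-finger parallel gripper is mounted at the origin on the work surface. World frame = base frame: x ahead of the robot, y to its left, z up, the work surface at z = 0. Lengths are in m, angles in rad, forces in N, time in s.
With the tool pointing down it reaches from about 0.35 to 0.9 m from the base axis. Payload 8.1 kg.
Tool frame: the origin (TCP) lies at the very end of the fingers, on their centre line; the grasp point (between the pads) lies grip_point_offset behind it (grip_point_offset is the distance from the TCP to the grasp point, in m); z points along the fingers, y is the direction in which the jaws open and shut (so a half turn about z gives the same grasp; the last joint's range is limited). The gripper opens to 92 mm and grips with 3 to 60 N. Pads are 19 mm wide; open, the fingers measure 130 mm over their backs; the gripper's body (75 mm by 190 mm) begins 47 mm behind the grasp point.
Start: joints at [1.158, 0.434, 0.025, 1.573, -0.012, 1.134, -0.075], TCP at [0.191, -0.595, 0.227] pointing down, gripper open.
Joint ranges: [-2.62, 2.62], [-0.44, 2.09], [-1.27, 1.32], [0.08, 2.57], [-1.32, 4.46], [0.12, 2], [-2.74, 2.74]. Speed limits (rad/s): [2.22, 2.22, 3.01, 3.01, 3.14, 3.14, 3.14].

INTERFACE

Orientations are given as a rotation vector (axis times angle).
In Python, from cell import * gives the robot as it stands.
- The arm moves only by the tool drive_tool, never from a script. Its argument "increments" is a list of rows, each an object of numbers: "grip": the gripper's target within -1 to 1 (shut at 1, half-way at 0, fully open at -1); "tx", "ty", "tz": the shift along the world's x, y, z normalised to -1 to 1, where 1 is 400 mm; "turn": the turn about the world's z normalised to -1 to 1, where 1 is 60 degrees. In form: [{"grip": .., "tx": .., "ty": .., "tz": .., "turn": ..}, ...]. A call has 1 to 20 rows; each row is the pose to reach, as a shift and turn from the pose measured when the call began; what a row does not reach only later rows make up. A row lasts 1/10 s, in which the tool goes at most 50 mm and 8.59 degrees, less where a joint would pass 70% of its speed; a pose out of reach is approached as far as the arm can. A call with a number of a shift or a turn outside -1 to 1 is refused whole. A call with a gripper value outside its range is refused whole. The fingers move at their own pace and stop on an object; "newtons" is the grip in N (left out, the last holds). Time passes only in rows, so rows that repeat a pose let the fingers close. It gives the time, the measured TCP pose, the force and the opening at its end, in the units of the state.
- observe(): the state, without advancing time (a new reading comes with each control period).
- get_image(name): name is "side" or "top" or "wrist"; returns the picture (420x560x3 uint8, red, green, blue); there is no depth.
- camera_info(name): a dict with "fx", "fy", "cx", "cy" (pixels), "eye" and "rotation" of the camera in the world; the wrist camera has in their place "hand_eye" (4x4, takes a point from camera to tool coordinates, whose origin is the TCP and whose axes are the flange's). Camera axes: x right, y down, z forward; pixel columns grow to the right and rows downward; lengths in m; the calibration is good to about 2 mm. The wrist camera is an equidistant fisheye: a pixel r from the principal point sees the ray r / f radians off the axis. A picture is of the moment at which its call begins: read the wrist's pose just before it. camera_info takes no time and is no camera call.
- sign_off(): hands the job in, once; it reports no verdict.
The state is a dict: "clock": time; "joints": joint angles; "dq": joint speeds; "joint_efforts": joint torques, N m; "position": TCP position; "ee_rot": TCP orientation; "force": force on the tool from outside, world axes, zero at the start; "ft_torque": the same for the moment, N m; "width": opening from 0.0 (shut) to 1.0 (fully open).
Only numpy, scipy, OpenCV 4.12 (cv2) and the standard library are available. Lean on these libraries where they do the work, as an engineer would, in place of code of your own. Each camera call takes 0.05 s, during which the arm holds its last target. There are 200 camera calls.

TASK

Move the four sample bottles from the metal drip tray into the wooden carrier in reverse order, one to a cell: the bottle nearest the tray's handle goes into the cell farthest from the carrier's handle, the next one into the next cell, and so on, so that the bottle farthest from the tray's handle ends up in the cell beside the carrier's handle. Set them down gently, keep them upright throughout, and leave them all standing on the floors of their cells.

Things in the scene. Friction and masses are not known exactly. Their poses are not given: they have to be found in the camera images.
- squat_mid (a point): Loose amber glass bottle with short neck and cork stopper, 0.11 to 0.28 kg: squat round bottle, 46 mm diameter, widest of the round ones, straight-sided for the lowest 56 mm, 80 mm tall in all. The point is on its axis, half-way up; z points up. At the start it stands in its own nest on the tray with its axes within 0.1 rad of the nest's.
- slim_mid (a point): Loose amber glass bottle with short neck and cork stopper, 0.11 to 0.28 kg: slim round bottle, 36 mm diameter, straight-sided for the lowest 62 mm, 90 mm tall in all. The point is on its axis, half-way up; z points up. At the start it stands in its own nest on the tray with its axes within 0.1 rad of the nest's.
- square_mid (a point): Loose amber glass bottle with short neck and cork stopper, 0.11 to 0.28 kg: square bottle, 40 x 40 mm (sides along its x and y axes), straight-sided for the lowest 60 mm, 86 mm tall in all. The point is on its axis, half-way up; z points up. At the start it stands in its own nest on the tray with its axes within 0.1 rad of the nest's.
- flask_mid (a point): Loose amber glass bottle with short neck and cork stopper, 0.11 to 0.28 kg: flat oblong flask, 48 mm along its x axis and 34 mm along its y axis, straight-sided for the lowest 58 mm, 84 mm tall in all. The point is on its axis, half-way up; z points up. At the start it stands in its own nest on the tray with its axes within 0.1 rad of the nest's.
- nest_squat: Fixed black nest plate, round, 58 mm across, 8 mm high with a 4 mm rim, in which the squat bottle stands at the start; it stays on the tray and so marks the place in the row that this bottle came from. Floor 4 mm thick. Origin at the centre of its underside; axes parallel to the tray's.
- nest_slim: Fixed black nest plate, round, 48 mm across, 8 mm high with a 4 mm rim, in which the slim bottle stands at the start; it stays on the tray and so marks the place in the row that this bottle came from. Floor 4 mm thick. Origin at the centre of its underside; axes parallel to the tray's.
- nest_square: Fixed black nest plate, square, 52 x 52 mm, 8 mm high with a 4 mm rim, in which the square bottle stands at the start; it stays on the tray and so marks the place in the row that this bottle came from. Floor 4 mm thick. Origin at the centre of its underside; axes parallel to the tray's.
- nest_flask: Fixed black nest plate, oblong, 60 mm along its x, 46 mm along its y, 8 mm high with a 4 mm rim, in which the flask bottle stands at the start; it stays on the tray and so marks the place in the row that this bottle came from. Floor 4 mm thick. Origin at the centre of its underside; axes parallel to the tray's.
- tray: Fixed aluminium drip tray, 304 x 84 mm, base 6 mm thick, rim 10 mm high. Four nests stand on it in one row along its x axis, at x = -102, -34, 34 and 102 mm from its origin (y = 0). A dark steel grab handle (a bar across, 47 mm high) stands at its -x end, at x = -150 mm. Origin on the underside, midway along the row; z up. It may lie on the robot's left or right.
- carrier: Fixed wooden carrier with one row of four open square cells along its x axis, empty at the start; cell centres at x = -102, -34, 34 and 102 mm from its origin (y = 0). Each cell is 64 x 64 mm inside, its floor 6 mm above the underside; walls and dividers 4 mm thick, their tops 24 mm above the underside. A dark wooden handle (a bar across, 48 mm high) stands at its -x end, at x = -153 mm. Origin on the underside; z up. It may lie on the robot's left or right.
Not all that is in view belongs to the job. Leave any pink look-alike of the part that bears slim_mid alone.

How it is judged:
At the end, for the whole second after the job is handed in: Each bottle stands released, at rest and upright (0.12 rad) on the floor of the carrier cell that mirrors its starting place (nearest the tray's handle: farthest from the carrier's), its middle within 16 mm of the cell's centre along and across the row, 6 mm in height (((x of nest_squat in the frame of tray between -0.122 and -0.082 m and x of squat_mid in the frame of carrier between 0.086 and 0.118 m) or (x of nest_squat in the frame of tray between -0.054 and -0.014 m and x of squat_mid in the frame of carrier between 0.018 and 0.05 m) or (x of nest_squat in the frame of tray between 0.014 and 0.054 m and x of squat_mid in the frame of carrier between -0.05 and -0.018 m) or (x of nest_squat in the frame of tray between 0.082 and 0.122 m and x of squat_mid in the frame of carrier between -0.118 and -0.086 m)) and y of squat_mid in the frame of carrier between -0.016 and 0.016 m and z of squat_mid in the frame of carrier between 0.04 and 0.052 m and angle between each of squat_mid, slim_mid, square_mid, flask_mid's own z axis and vertical below 0.12 rad and linear speed of each of squat, slim, square, flask below 0.02 m/s and ((x of nest_slim in the frame of tray between -0.122 and -0.082 m and x of slim_mid in the frame of carrier between 0.086 and 0.118 m) or (x of nest_slim in the frame of tray between -0.054 and -0.014 m and x of slim_mid in the frame of carrier between 0.018 and 0.05 m) or (x of nest_slim in the frame of tray between 0.014 and 0.054 m and x of slim_mid in the frame of carrier between -0.05 and -0.018 m) or (x of nest_slim in the frame of tray between 0.082 and 0.122 m and x of slim_mid in the frame of carrier between -0.118 and -0.086 m)) and y of slim_mid in the frame of carrier between -0.016 and 0.016 m and z of slim_mid in the frame of carrier between 0.045 and 0.057 m and ((x of nest_square in the frame of tray between -0.122 and -0.082 m and x of square_mid in the frame of carrier between 0.086 and 0.118 m) or (x of nest_square in the frame of tray between -0.054 and -0.014 m and x of square_mid in the frame of carrier between 0.018 and 0.05 m) or (x of nest_square in the frame of tray between 0.014 and 0.054 m and x of square_mid in the frame of carrier between -0.05 and -0.018 m) or (x of nest_square in the frame of tray between 0.082 and 0.122 m and x of square_mid in the frame of carrier between -0.118 and -0.086 m)) and y of square_mid in the frame of carrier between -0.016 and 0.016 m and z of square_mid in the frame of carrier between 0.043 and 0.055 m and ((x of nest_flask in the frame of tray between -0.122 and -0.082 m and x of flask_mid in the frame of carrier between 0.086 and 0.118 m) or (x of nest_flask in the frame of tray between -0.054 and -0.014 m and x of flask_mid in the frame of carrier between 0.018 and 0.05 m) or (x of nest_flask in the frame of tray between 0.014 and 0.054 m and x of flask_mid in the frame of carrier between -0.05 and -0.018 m) or (x of nest_flask in the frame of tray between 0.082 and 0.122 m and x of flask_mid in the frame of carrier between -0.118 and -0.086 m)) and y of flask_mid in the frame of carrier between -0.016 and 0.016 m and z of flask_mid in the frame of carrier between 0.042 and 0.054 m); the robot touches nothing.
It fails at once if a bottle is tipped over or tilted by more than 0.6 rad (angle between any of squat_mid, slim_mid, square_mid, flask_mid's own z axis and vertical above 0.6 rad).
It fails at once if a bottle is dropped or slammed into the carrier (more than 45 N) (contact force between any of squat, slim, square, flask and carrier above 45 N).
It also fails if it takes over 112 s, if anything falls off the work surface, if the arm or the gripper's body presses on something with over 40 N, if the wrist force passes 120 N, or if a joint passes its speed limit or range.

## Working session

There is one attempt and no reset: what is moved stays moved. The work goes in short steps, Python scripts to look and compute and a tool call to move; the robot and the scene stay as the last step left them, time stands still between calls to the robot, and variables do not carry over. Pictures are saved under pics/ and viewed, about 12 in all and at most 16, crops included, and the job is handed in when it is done.

Besides the shell and the picture viewer there is one more tool, called after "Request:" by a JSON object that holds its "name" and its "arguments". drive_tool: Moves the arm, as the interface text tells. Its arguments: {"type":"object","properties":{"increments":{"type":"array","items":{"type":"object","properties":{"grip":{"type":"number"},"tx":{"type":"number"},"ty":{"type":"number"},"tz":{"type":"number"},"turn":{"type":"number"}}}},"newtons":{"type":"number"}},"required":["increments"]}

```bash
mkdir -p pics; python3 - <<'E'
from cell import *
import cv2
s=observe();print({k:s[k] for k in('clock','position','ee_rot','width','force')})
for n in('top','side'):
    cv2.imwrite(f'pics/{n}0.png',get_image(n)[:,:,::-1]);print(camera_info(n))
print(camera_info('wrist'))
try: print(grip_point_offset)
except Exception as e: print(e)
E
ls
```

```text
{'clock': 0.0, 'position': array([ 0.19032002, -0.59475864,  0.2259384 ]), 'ee_rot': array([-3.10242136e+00, -4.84376078e-01,  6.29135986e-04]), 'width': 0.9991647159846614, 'force': array([ 0.06833911, -0.51744381,  0.17512275])}
{'fx': 546.205855194837, 'fy': 546.205855194837, 'cx': 270.40150362163905, 'cy': 205.02681147114262, 'eye': array([ 0.3755181 , -0.01713328,  1.03809563]), 'rotation': array([-2.10253025,  2.1469907 , -0.22088294])}
{'fx': 387.1595939624682, 'fy': 387.1595939624682, 'cx': 281.71221098062955, 'cy': 211.52490685438832, 'eye': array([ 0.4045124 , -0.61510304,  0.50599377]), 'rotation': array([-2.16580471,  0.24543669, -0.13275156])}
{'fx': 325.19226210127806, 'fy': 325.19226210127806, 'cx': 284.1783515026984, 'cy': 212.16493578225362, 'hand_eye': array([[ 7.27484163e-04, -9.59029910e-01, -2.83303906e-01,
         7.55839950e-02],
       [ 9.99999365e-01,  9.41541054e-04, -6.19413737e-04,
        -7.62108806e-04],
       [ 8.60778559e-04, -2.83303275e-01,  9.59029986e-01,
        -1.56984898e-01],
       [ 0.00000000e+00,  0.00000000e+00,  0.00000000e+00,
         1.00000000e+00]])}
0.0188
pics
```

View pics/top0.png

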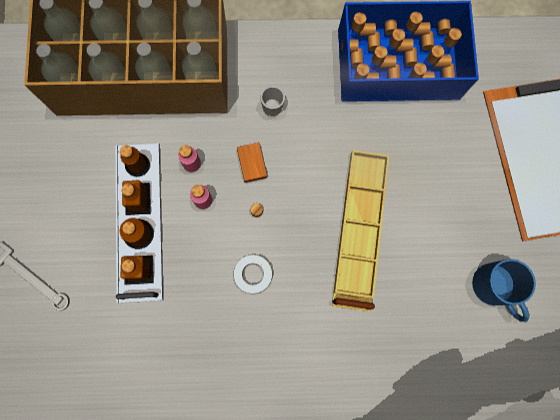

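View pics/side0.png

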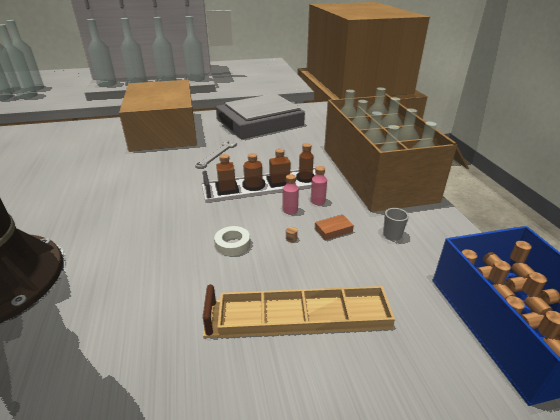

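Top view: the tray is on the left (+y), with its handle at (137,296). The bottles, counting from the handle, are at (136,266) angular, (136,231) round and squat, (135,195) angular, (133,158) slim. The carrier is on the right, with its handle at (354,303). Possible look-alikes for slim are the pink bottles at (190,158) and (200,196), which stay untouched, and the amber slim bottle in the tray at (133,158), which I choose. A close crop will check that.

```bash
python3 - <<'E'
import cv2,numpy as np
im=cv2.imread('pics/top0.png')
def crop(x0,y0,w,h,s):
    c=cv2.resize(im[y0:y0+h,x0:x0+w],None,fx=s,fy=s,interpolation=cv2.INTER_CUBIC)
    for v in range(0,w,10): cv2.putText(c,str(x0+v),(int(v*s),8),0,.28,(0,0,255),1);cv2.line(c,(int(v*s),10),(int(v*s),14),(0,0,255),1)
    for v in range(0,h,10): cv2.putText(c,str(y0+v),(0,int(v*s)+3),0,.28,(0,0,255),1);cv2.line(c,(20,int(v*s)),(26,int(v*s)),(0,0,255),1)
    return c
cv2.imwrite('pics/crop.png',np.hstack([crop(102,138,100,172,3.4),crop(318,142,80,172,3.4)])[:600])
E
```

```text
(no output)
```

View pics/crop.png

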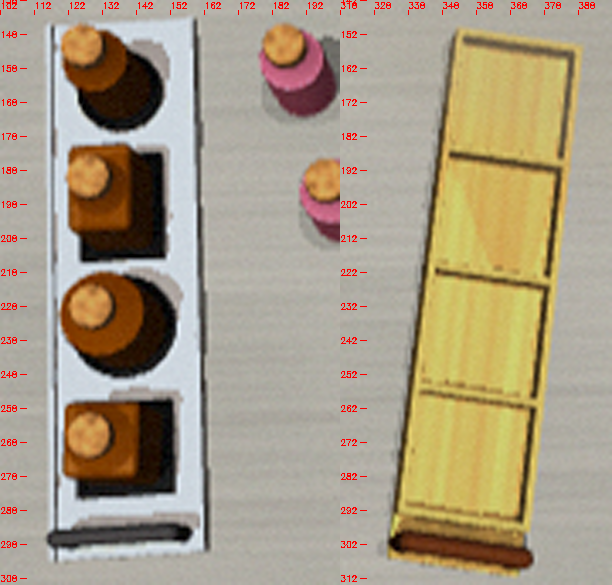

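```bash
cat > h.py <<'E'
import numpy as np,cv2
from scipy.optimize import least_squares
from scipy.spatial.transform import Rotation as R
from cell import *
def proj(n,P):
    c=camera_info(n);P=np.atleast_2d(P)
    q=(P-c['eye'])@R.from_rotvec(c['rotation']).as_matrix()
    return np.c_[c['fx']*q[:,0]/q[:,2]+c['cx'],c['fy']*q[:,1]/q[:,2]+c['cy']]
def ray(n,uv,z):
    c=camera_info(n);d=R.from_rotvec(c['rotation']).as_matrix()@np.array([(uv[0]-c['cx'])/c['fx'],(uv[1]-c['cy'])/c['fy'],1])
    return c['eye']+d*(z-c['eye'][2])/d[2]
def W(p,L):
    L=np.atleast_2d(np.array(L,float));c,s=np.cos(p[2]),np.sin(p[2])
    return np.c_[p[0]+c*L[:,0]-s*L[:,1],p[1]+s*L[:,0]+c*L[:,1],L[:,2]]
def fit(L,uv,p0):
    r=least_squares(lambda p:(proj('top',W(p,L))-uv).ravel(),p0,loss='soft_l1');print(r.x.round(4),r.fun.round(1));return r.x
E
python3 - <<'E'
from h import *
print(ray('top',(136,231),.05),ray('top',(360,225),.02))
T=fit([[.152,.042,.01],[.152,-.042,.01],[-.152,-.042,.01],[-.152,.042,.01]],[[116.7,145.1],[159.6,143.3],[163.2,299.8],[118.2,303.3]],[.35,.25,0])
C=fit([[.138,.036,.024],[.138,-.036,.024],[-.153,0,.046]],[[352.7,150.8],[389.2,155.5],[354,303.7]],[.35,-.18,0])
np.save('TC.npy',[T,C])
b={'slim':(.102,.09,(125.8,151)),'flask':(.034,.084,(128.2,189.3)),'squat':(-.034,.08,(128.5,227.8)),'square':(-.102,.086,(128,266.5))}
for k,(x,h,uv) in b.items():
    print(k,'nest',W(T,[x,0,0])[0,:2].round(4),'cork',ray('top',uv,.01+h)[:2].round(4),'goal',W(C,[-x,0,0])[0,:2].round(4))
im=cv2.imread('pics/top0.png');s=4
im=cv2.resize(im,None,fx=s,fy=s)
def poly(L,p,col):
    q=((proj('top',W(p,L))+.5)*s).astype(int);cv2.polylines(im,[q],True,col,1)
box=lambda x,a,b,z:[[x+a,b,z],[x+a,-b,z],[x-a,-b,z],[x-a,b,z]]
poly(box(0,.152,.042,.01),T,(0,0,255));poly(box(0,.138,.036,.024),C,(0,0,255))
for x in(-.102,-.034,.034,.102):
    poly(box(x,.032,.032,.006),C,(255,0,0));poly(box(x,.032,.032,.024),C,(0,0,255));
poly(box(.034,.03,.023,.018),T,(0,255,0));poly(box(-.102,.026,.026,.018),T,(0,255,0))
cv2.imwrite('pics/ov.png',cv2.resize(np.hstack([im[540:1260,420:720],im[560:1280,1300:1640]]),None,fx=.83,fy=.83))
i=cv2.imread('pics/side0.png');
for p,L in((T,box(0,.152,.042,.01)),(C,box(0,.138,.036,.024))):print(proj('side',W(p,L)).round(0).tolist())
E
```

```text
[0.52670893 0.21401948 0.05      ] [ 0.53414945 -0.20077776  0.02      ]
[0.5526 0.2174 0.0403] [-0.1  0.3  0.1 -0.4  0.3  0.4 -0.3 -0.3]
[ 0.538  -0.2046 -0.1763] [-0.2 -0.7  0.2  0.3  0.   0.3]
slim nest [0.6545 0.2215] cork [0.6633 0.2241] goal [ 0.4376 -0.1867]
flask nest [0.5866 0.2188] cork [0.5947 0.2194] goal [ 0.5045 -0.1986]
squat nest [0.5186 0.216 ] cork [0.5265 0.2179] goal [ 0.5715 -0.2105]
square nest [0.4507 0.2133] cork [0.4584 0.2154] goal [ 0.6384 -0.2224]
[[315.0, 167.0], [326.0, 183.0], [205.0, 200.0], [201.0, 182.0]]
[[382.0, 286.0], [394.0, 319.0], [216.0, 326.0], [220.0, 291.0]]
```

View pics/ov.png

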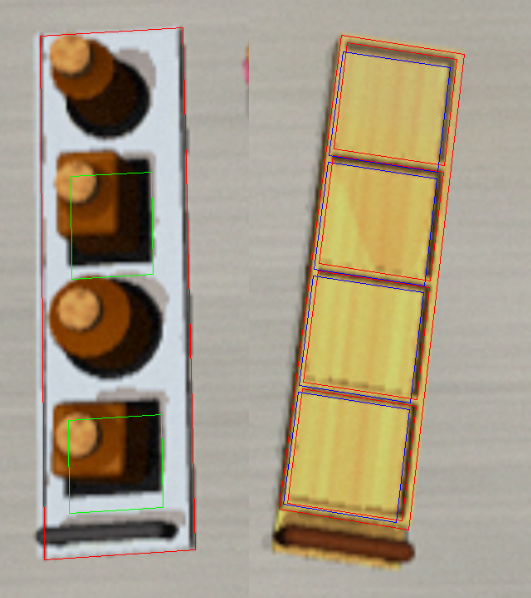

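The overlay fits the carrier. The nests and corks sit about 8 mm further along +x than the outline-centred tray model, so I'll take bottle positions from the corks and nests. The nest shapes show the order from the tray handle is square, squat, flask, slim. Next I check clearances to the crate and the pink bottles.

```bash
python3 - <<'E'
from h import *
def tri(a,b):
    r=least_squares(lambda P:np.r_[proj('top',P)[0]-a,proj('side',P)[0]-b],[.7,.1,.1]);return r.x.round(3),r.fun.round(1)
print('crate bottom',ray('top',(228,112),0).round(3),tri((228,112),(380,205)))
print('crate top',tri((220,82),(375,138)))
print('crate neck',tri((203,47),(398,128)))
print('pink1',tri((185.8,151),(319,171)),'pink2',tri((196,191),(291,180)))
print('slim',tri((125.8,151),(307,148)),'square',tri((128,266.5),(225,159)))
E
```

```text
crate bottom [0.771 0.048 0.   ] (array([0.774, 0.045, 0.018]), array([ 1.2, -4.7, -5.3,  1.4]))
crate top (array([0.753, 0.05 , 0.184]), array([-0.1,  0.4,  0.5, -0.1]))
crate neck (array([0.816, 0.077, 0.188]), array([ 0. , -0.1, -0.1,  0. ]))
pink1 (array([0.665, 0.12 , 0.082]), array([-0.1,  0.9,  1.1, -0.3])) pink2 (array([0.593, 0.102, 0.077]), array([-0. ,  0.1,  0.1, -0. ]))
slim (array([0.666, 0.227, 0.089]), array([-0.1,  0.3,  0.4, -0.1])) square (array([0.46 , 0.218, 0.086]), array([ 0. , -0.3, -0.4,  0.1]))
```

Request:
{"name": "drive_tool", "arguments": {"increments": [{"tx":0.1,"ty":0.1,"tz":0,"turn":-0.05,"grip":-1},{"tx":0.2,"ty":0.2,"tz":0,"turn":-0.1,"grip":-1},{"tx":0.3,"ty":0.3,"tz":0,"turn":-0.15,"grip":-1},{"tx":0.4,"ty":0.4,"tz":0,"turn":-0.2,"grip":-1},{"tx":0.5,"ty":0.5,"tz":0,"turn":-0.257,"grip":-1},{"tx":0.55,"ty":0.6,"tz":0,"turn":-0.257,"grip":-0.5},{"tx":0.6,"ty":0.7,"tz":0,"turn":-0.257,"grip":-0.5},{"tx":0.64,"ty":0.8,"tz":0,"turn":-0.257,"grip":-0.5},{"tx":0.67,"ty":0.9,"tz":0,"turn":-0.257,"grip":-0.5},{"tx":0.67,"ty":1,"tz":0,"turn":-0.257,"grip":-0.5},{"tx":0.67,"ty":1,"tz":0,"turn":-0.257,"grip":-0.5},{"tx":0.67,"ty":1,"tz":0,"turn":-0.257,"grip":-0.5},{"tx":0.67,"ty":1,"tz":0,"turn":-0.257,"grip":-0.5}], "newtons": 25}}

```text
clock: 1.4
position: [0.458, -0.1961, 0.2259]
ee_rot: [-3.14, -0.061, 0.001]
force: [0.1, 0.4, 0.5]
width: 0.751
```

Request:
{"name": "drive_tool", "arguments": {"increments": [{"tx":0,"ty":0.12},{"tx":0,"ty":0.24},{"tx":0,"ty":0.36},{"tx":0,"ty":0.48},{"tx":0,"ty":0.6},{"tx":0,"ty":0.72},{"tx":0,"ty":0.84},{"tx":0,"ty":0.94},{"tx":0,"ty":1},{"tx":0,"ty":1},{"tx":0,"ty":1},{"tx":0,"ty":1}]}}

```text
invalid input
```

```bash
cat > w.py <<'E'
from h import *
import sys
def wproj(P,s):
    c=camera_info('wrist');H=c['hand_eye'];Rt=R.from_rotvec(s['ee_rot']).as_matrix()
    p=(np.atleast_2d(P)-s['position'])@Rt
    q=(p-H[:3,3])@H[:3,:3];rho=np.hypot(q[:,0],q[:,1]);th=np.arctan2(rho,q[:,2])
    return np.c_[c['fx']*th*q[:,0]/rho+c['cx'],c['fy']*th*q[:,1]/rho+c['cy']]
def shot(name,pts):
    s=observe();im=get_image('wrist')[:,:,::-1].copy();print(s['clock'],s['position'],s['ee_rot'],s['width'])
    for u in wproj(pts,s): cv2.drawMarker(im,tuple(int(round(v)) for v in u),(0,255,0),0,9,1)
    cv2.imwrite(name,im)
E
python3 - <<'E'
from w import *
shot('pics/w1.png',[(.459,.2155,.096),(.527,.218,.09),(.595,.2205,.094),(.664,.224,.1)])
E
```

```text
1.4 [ 0.45796644 -0.19608563  0.22590595] [-3.14011221e+00 -6.14072264e-02  8.97186855e-04] 0.7514117104814728
```

View pics/w1.png

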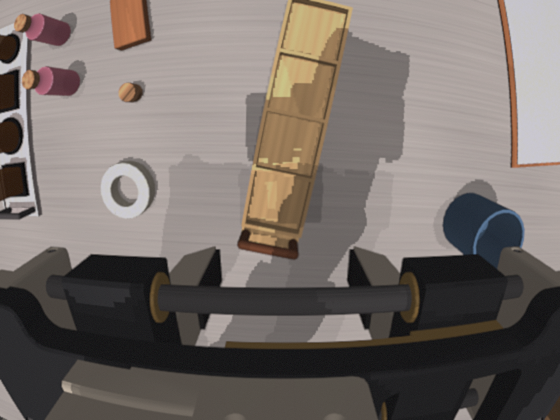

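The move was refused because every row needs all its fields. The wrist picture (count 5) shows the empty carrier, cells from (275,195) to (315,30) and handle at (268,245), with the tray at far left. I'll resend the move in full.

Request:
{"name": "drive_tool", "arguments": {"increments": [{"tx":0,"ty":0.12,"tz":0,"turn":0,"grip":-0.5},{"tx":0,"ty":0.24,"tz":0,"turn":0,"grip":-0.5},{"tx":0,"ty":0.36,"tz":0,"turn":0,"grip":-0.5},{"tx":0,"ty":0.48,"tz":0,"turn":0,"grip":-0.5},{"tx":0,"ty":0.6,"tz":0,"turn":0,"grip":-0.5},{"tx":0,"ty":0.72,"tz":0,"turn":0,"grip":-0.5},{"tx":0,"ty":0.84,"tz":0,"turn":0,"grip":-0.5},{"tx":0,"ty":0.94,"tz":0,"turn":0,"grip":-0.5},{"tx":0,"ty":1,"tz":0,"turn":0,"grip":-0.5},{"tx":0,"ty":1,"tz":0,"turn":0,"grip":-0.5},{"tx":0,"ty":1,"tz":0,"turn":0,"grip":-0.5}]}}

```text
clock: 2.55
position: [0.4585, 0.2026, 0.2255]
ee_rot: [-3.141, -0.058, 0.002]
force: [-0.2, -1.8, -0.0]
width: 0.749
```

```bash
python3 - <<'E'
from w import *
shot('pics/w2.png',[(.459,.2155,.096),(.527,.218,.09),(.595,.2205,.094),(.664,.224,.1)])
E
```

```text
2.55 [0.45847059 0.20258994 0.2255098 ] [-3.14078123e+00 -5.83162064e-02  1.79018066e-03] 0.7491618552798298
```

View pics/w2.png

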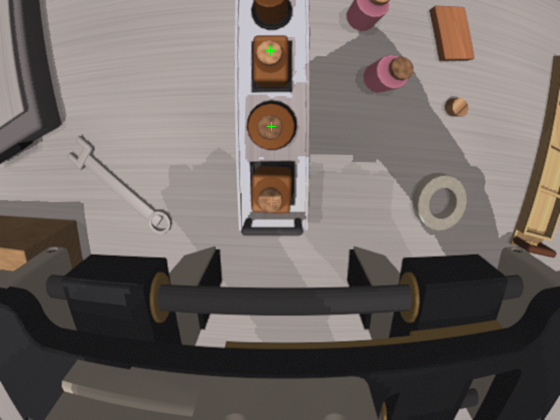

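Wrist view (count 6): the green marks for square, squat and flask land on their corks at (271,201), (271,127) and (271,51). Descending on the square bottle.

Request:
{"name": "drive_tool", "arguments": {"increments": [{"tx":0,"ty":0.032,"tz":0,"turn":0,"grip":-0.5},{"tx":0,"ty":0.032,"tz":-0.08,"turn":0,"grip":-0.5},{"tx":0,"ty":0.032,"tz":-0.16,"turn":0,"grip":-0.5},{"tx":0,"ty":0.032,"tz":-0.24,"turn":0,"grip":-0.5},{"tx":0,"ty":0.032,"tz":-0.32,"turn":0,"grip":-0.5},{"tx":0,"ty":0.032,"tz":-0.4,"turn":0,"grip":-0.5},{"tx":0,"ty":0.032,"tz":-0.44,"turn":0,"grip":-0.5},{"tx":0,"ty":0.032,"tz":-0.466,"turn":0,"grip":-0.5},{"tx":0,"ty":0.032,"tz":-0.466,"turn":0,"grip":-0.5},{"tx":0,"ty":0.032,"tz":-0.466,"turn":0,"grip":0},{"tx":0,"ty":0.032,"tz":-0.466,"turn":0,"grip":0.1},{"tx":0,"ty":0.032,"tz":-0.466,"turn":0,"grip":0.3},{"tx":0,"ty":0.032,"tz":-0.466,"turn":0,"grip":0.5},{"tx":0,"ty":0.032,"tz":-0.466,"turn":0,"grip":1},{"tx":0,"ty":0.032,"tz":-0.466,"turn":0,"grip":1},{"tx":0,"ty":0.032,"tz":-0.466,"turn":0,"grip":1},{"tx":0,"ty":0.032,"tz":-0.466,"turn":0,"grip":1}], "newtons": 25}}

```text
clock: 4.3
position: [0.4589, 0.2153, 0.0398]
ee_rot: [-3.14, -0.057, -0.0]
force: [-0.6, 1.0, 6.7]
width: 0.439
```

Request:
{"name": "drive_tool", "arguments": {"increments": [{"tx":0,"ty":0,"tz":0.03,"turn":0,"grip":1},{"tx":0,"ty":0,"tz":0.08,"turn":0,"grip":1},{"tx":0,"ty":0,"tz":0.15,"turn":0,"grip":1},{"tx":0,"ty":0,"tz":0.22,"turn":0,"grip":1},{"tx":0,"ty":0,"tz":0.28,"turn":0,"grip":1},{"tx":0,"ty":0,"tz":0.3,"turn":0,"grip":1},{"tx":0.02,"ty":-0.05,"tz":0.3,"turn":-0.02,"grip":1},{"tx":0.06,"ty":-0.13,"tz":0.3,"turn":-0.04,"grip":1},{"tx":0.1,"ty":-0.22,"tz":0.3,"turn":-0.06,"grip":1},{"tx":0.14,"ty":-0.31,"tz":0.3,"turn":-0.08,"grip":1},{"tx":0.18,"ty":-0.4,"tz":0.3,"turn":-0.1,"grip":1},{"tx":0.22,"ty":-0.49,"tz":0.3,"turn":-0.12,"grip":1},{"tx":0.26,"ty":-0.58,"tz":0.3,"turn":-0.14,"grip":1},{"tx":0.3,"ty":-0.67,"tz":0.3,"turn":-0.16,"grip":1},{"tx":0.34,"ty":-0.76,"tz":0.3,"turn":-0.18,"grip":1},{"tx":0.38,"ty":-0.85,"tz":0.3,"turn":-0.203,"grip":1},{"tx":0.42,"ty":-0.92,"tz":0.3,"turn":-0.203,"grip":1},{"tx":0.44,"ty":-0.97,"tz":0.3,"turn":-0.203,"grip":1},{"tx":0.449,"ty":-1,"tz":0.3,"turn":-0.203,"grip":1},{"tx":0.449,"ty":-1,"tz":0.3,"turn":-0.203,"grip":1}]}}

```text
clock: 6.3
position: [0.6378, -0.1868, 0.1588]
ee_rot: [3.129, -0.281, -0.002]
force: [0.9, -0.0, -2.5]
width: 0.436
```

Request:
{"name": "drive_tool", "arguments": {"increments": [{"tx":0.001,"ty":-0.05,"tz":0,"turn":0,"grip":1},{"tx":0.001,"ty":-0.089,"tz":0,"turn":0,"grip":1},{"tx":0.001,"ty":-0.089,"tz":-0.03,"turn":0,"grip":1},{"tx":0.001,"ty":-0.089,"tz":-0.09,"turn":0,"grip":1},{"tx":0.001,"ty":-0.089,"tz":-0.15,"turn":0,"grip":1},{"tx":0.001,"ty":-0.089,"tz":-0.2,"turn":0,"grip":1},{"tx":0.001,"ty":-0.089,"tz":-0.24,"turn":0,"grip":1},{"tx":0.001,"ty":-0.089,"tz":-0.27,"turn":0,"grip":1},{"tx":0.001,"ty":-0.089,"tz":-0.285,"turn":0,"grip":1},{"tx":0.001,"ty":-0.089,"tz":-0.295,"turn":0,"grip":1},{"tx":0.001,"ty":-0.089,"tz":-0.3,"turn":0,"grip":1},{"tx":0.001,"ty":-0.089,"tz":-0.303,"turn":0,"grip":1},{"tx":0.001,"ty":-0.089,"tz":-0.305,"turn":0,"grip":1},{"tx":0.001,"ty":-0.089,"tz":-0.307,"turn":0,"grip":1},{"tx":0.001,"ty":-0.089,"tz":-0.307,"turn":0,"grip":1}]}}

```text
clock: 7.8
position: [0.6383, -0.2225, 0.0362]
ee_rot: [3.129, -0.281, -0.002]
force: [-0.2, -0.2, -2.8]
width: 0.437
```

Request:
{"name": "drive_tool", "arguments": {"increments": [{"tx":0,"ty":0,"tz":-0.001,"turn":0,"grip":1},{"tx":0,"ty":0,"tz":-0.002,"turn":0,"grip":1},{"tx":0,"ty":0,"tz":-0.003,"turn":0,"grip":1},{"tx":0,"ty":0,"tz":-0.003,"turn":0,"grip":1}]}}

```text
clock: 8.2
position: [0.6384, -0.2224, 0.0359]
ee_rot: [3.129, -0.281, -0.001]
force: [-3.4, 1.2, 6.0]
width: 0.436
```

Contact with the floor (+6 N). Releasing and rising.

Request:
{"name": "drive_tool", "arguments": {"increments": [{"tx":0,"ty":0,"tz":0,"turn":0,"grip":0.1},{"tx":0,"ty":0,"tz":0,"turn":0,"grip":0.05},{"tx":0,"ty":0,"tz":0,"turn":0,"grip":-0.1},{"tx":0,"ty":0,"tz":0,"turn":0,"grip":-0.3},{"tx":0,"ty":0,"tz":0,"turn":0,"grip":-0.5},{"tx":0,"ty":0,"tz":0,"turn":0,"grip":-0.5},{"tx":0,"ty":0,"tz":0,"turn":0,"grip":-0.5},{"tx":0,"ty":0,"tz":0.05,"turn":0,"grip":-0.5},{"tx":0,"ty":0,"tz":0.12,"turn":0,"grip":-0.5},{"tx":0,"ty":0,"tz":0.2,"turn":0,"grip":-0.5},{"tx":0,"ty":0,"tz":0.3,"turn":0,"grip":-0.5},{"tx":0,"ty":0,"tz":0.4,"turn":0,"grip":-0.5},{"tx":0,"ty":0,"tz":0.4,"turn":0,"grip":-0.5}]}}

```text
clock: 9.5
position: [0.6417, -0.2231, 0.2026]
ee_rot: [3.127, -0.281, 0.015]
force: [0.4, -0.3, -0.3]
width: 0.753
```

```bash
python3 - <<'E'
from w import *
s=observe();print(s['position'],s['width'])
cv2.imwrite('pics/s1.png',cv2.resize(get_image('side')[150:360,190:420,::-1],None,fx=2.5,fy=2.5))
E
```

```text
[ 0.64165827 -0.22308577  0.20256854] 0.752552325936549
```

View pics/s1.png

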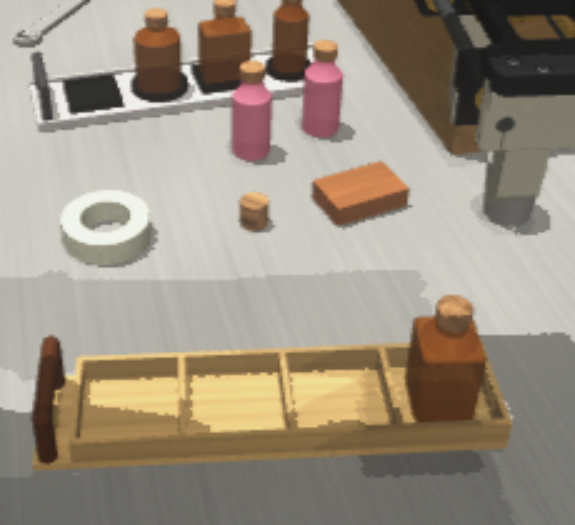

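The side view (count 7) shows the square bottle upright in the far cell, at (447,365) in the crop. Next is the squat bottle.

Request:
{"name": "drive_tool", "arguments": {"increments": [{"tx":-0.02,"ty":0.06,"tz":0,"turn":0.02,"grip":-0.6},{"tx":-0.05,"ty":0.15,"tz":0,"turn":0.04,"grip":-0.6},{"tx":-0.08,"ty":0.25,"tz":0,"turn":0.06,"grip":-0.6},{"tx":-0.11,"ty":0.35,"tz":0,"turn":0.08,"grip":-0.6},{"tx":-0.14,"ty":0.45,"tz":0,"turn":0.1,"grip":-0.6},{"tx":-0.17,"ty":0.55,"tz":0,"turn":0.12,"grip":-0.6},{"tx":-0.2,"ty":0.65,"tz":0,"turn":0.14,"grip":-0.6},{"tx":-0.23,"ty":0.75,"tz":0,"turn":0.16,"grip":-0.6},{"tx":-0.26,"ty":0.85,"tz":0,"turn":0.18,"grip":-0.6},{"tx":-0.28,"ty":0.94,"tz":0,"turn":0.2,"grip":-0.6},{"tx":-0.287,"ty":1,"tz":0,"turn":0.209,"grip":-0.6},{"tx":-0.287,"ty":1,"tz":0,"turn":0.209,"grip":-0.6},{"tx":-0.287,"ty":1,"tz":0,"turn":0.209,"grip":-0.6}]}}

```text
clock: 10.85
position: [0.5249, 0.1771, 0.1985]
ee_rot: [3.139, 0.064, 0.006]
force: [-0.5, -1.1, 0.4]
width: 0.8
```

Request:
{"name": "drive_tool", "arguments": {"increments": [{"tx":0.005,"ty":0.06,"tz":0,"turn":0,"grip":-0.6},{"tx":0.005,"ty":0.102,"tz":0,"turn":0,"grip":-0.6},{"tx":0.005,"ty":0.102,"tz":0,"turn":0,"grip":-0.6},{"tx":0.005,"ty":0.102,"tz":-0.08,"turn":0,"grip":-0.6},{"tx":0.005,"ty":0.102,"tz":-0.16,"turn":0,"grip":-0.6},{"tx":0.005,"ty":0.102,"tz":-0.24,"turn":0,"grip":-0.6},{"tx":0.005,"ty":0.102,"tz":-0.32,"turn":0,"grip":-0.6},{"tx":0.005,"ty":0.102,"tz":-0.38,"turn":0,"grip":-0.6},{"tx":0.005,"ty":0.102,"tz":-0.404,"turn":0,"grip":-0.6},{"tx":0.005,"ty":0.102,"tz":-0.404,"turn":0,"grip":-0.6},{"tx":0.005,"ty":0.102,"tz":-0.404,"turn":0,"grip":-0.2},{"tx":0.005,"ty":0.102,"tz":-0.404,"turn":0,"grip":0},{"tx":0.005,"ty":0.102,"tz":-0.404,"turn":0,"grip":0.2},{"tx":0.005,"ty":0.102,"tz":-0.404,"turn":0,"grip":1},{"tx":0.005,"ty":0.102,"tz":-0.404,"turn":0,"grip":1},{"tx":0.005,"ty":0.102,"tz":-0.404,"turn":0,"grip":1},{"tx":0.005,"ty":0.102,"tz":-0.404,"turn":0,"grip":1}]}}

```text
clock: 12.55
position: [0.5274, 0.2183, 0.0377]
ee_rot: [3.14, 0.064, 0.008]
force: [-0.4, 1.1, 6.6]
width: 0.496
```

Request:
{"name": "drive_tool", "arguments": {"increments": [{"tx":0,"ty":0,"tz":0.03,"turn":0,"grip":1},{"tx":0,"ty":0,"tz":0.08,"turn":0,"grip":1},{"tx":0,"ty":0,"tz":0.15,"turn":0,"grip":1},{"tx":0,"ty":0,"tz":0.22,"turn":0,"grip":1},{"tx":0,"ty":0,"tz":0.28,"turn":0,"grip":1},{"tx":0,"ty":0,"tz":0.32,"turn":0,"grip":1},{"tx":0.005,"ty":-0.05,"tz":0.32,"turn":-0.02,"grip":1},{"tx":0.015,"ty":-0.13,"tz":0.32,"turn":-0.04,"grip":1},{"tx":0.025,"ty":-0.22,"tz":0.32,"turn":-0.06,"grip":1},{"tx":0.035,"ty":-0.31,"tz":0.32,"turn":-0.08,"grip":1},{"tx":0.045,"ty":-0.4,"tz":0.32,"turn":-0.1,"grip":1},{"tx":0.055,"ty":-0.49,"tz":0.32,"turn":-0.12,"grip":1},{"tx":0.065,"ty":-0.58,"tz":0.32,"turn":-0.14,"grip":1},{"tx":0.075,"ty":-0.67,"tz":0.32,"turn":-0.16,"grip":1},{"tx":0.085,"ty":-0.76,"tz":0.32,"turn":-0.18,"grip":1},{"tx":0.095,"ty":-0.85,"tz":0.32,"turn":-0.2,"grip":1},{"tx":0.105,"ty":-0.92,"tz":0.32,"turn":-0.207,"grip":1},{"tx":0.11,"ty":-0.97,"tz":0.32,"turn":-0.207,"grip":1},{"tx":0.11,"ty":-1,"tz":0.32,"turn":-0.207,"grip":1},{"tx":0.11,"ty":-1,"tz":0.32,"turn":-0.207,"grip":1}]}}

```text
clock: 14.55
position: [0.5702, -0.184, 0.1653]
ee_rot: [3.127, -0.281, 0.006]
force: [0.5, 0.6, -2.1]
width: 0.491
```

Request:
{"name": "drive_tool", "arguments": {"increments": [{"tx":0.003,"ty":-0.04,"tz":0,"turn":0,"grip":1},{"tx":0.003,"ty":-0.066,"tz":0,"turn":0,"grip":1},{"tx":0.003,"ty":-0.066,"tz":-0.03,"turn":0,"grip":1},{"tx":0.003,"ty":-0.066,"tz":-0.09,"turn":0,"grip":1},{"tx":0.003,"ty":-0.066,"tz":-0.15,"turn":0,"grip":1},{"tx":0.003,"ty":-0.066,"tz":-0.21,"turn":0,"grip":1},{"tx":0.003,"ty":-0.066,"tz":-0.25,"turn":0,"grip":1},{"tx":0.003,"ty":-0.066,"tz":-0.285,"turn":0,"grip":1},{"tx":0.003,"ty":-0.066,"tz":-0.305,"turn":0,"grip":1},{"tx":0.003,"ty":-0.066,"tz":-0.315,"turn":0,"grip":1},{"tx":0.003,"ty":-0.066,"tz":-0.322,"turn":0,"grip":1},{"tx":0.003,"ty":-0.066,"tz":-0.326,"turn":0,"grip":1},{"tx":0.003,"ty":-0.066,"tz":-0.327,"turn":0,"grip":1},{"tx":0.003,"ty":-0.066,"tz":-0.328,"turn":0,"grip":1},{"tx":0.003,"ty":-0.066,"tz":-0.329,"turn":0,"grip":1},{"tx":0.003,"ty":-0.066,"tz":-0.33,"turn":0,"grip":1},{"tx":0.003,"ty":-0.066,"tz":-0.33,"turn":0,"grip":1}]}}

```text
clock: 16.25
position: [0.5716, -0.2105, 0.0337]
ee_rot: [3.127, -0.281, 0.007]
force: [-2.1, -0.1, 3.5]
width: 0.495
```

Request:
{"name": "drive_tool", "arguments": {"increments": [{"tx":0,"ty":0,"tz":0,"turn":0,"grip":0},{"tx":0,"ty":0,"tz":0,"turn":0,"grip":-0.06},{"tx":0,"ty":0,"tz":0,"turn":0,"grip":-0.2},{"tx":0,"ty":0,"tz":0,"turn":0,"grip":-0.4},{"tx":0,"ty":0,"tz":0,"turn":0,"grip":-0.6},{"tx":0,"ty":0,"tz":0,"turn":0,"grip":-0.6},{"tx":0,"ty":0,"tz":0,"turn":0,"grip":-0.6},{"tx":0,"ty":0,"tz":0.05,"turn":0,"grip":-0.6},{"tx":0,"ty":0,"tz":0.12,"turn":0,"grip":-0.6},{"tx":0,"ty":0,"tz":0.2,"turn":0,"grip":-0.6},{"tx":0,"ty":0,"tz":0.3,"turn":0,"grip":-0.6},{"tx":0,"ty":0,"tz":0.4,"turn":0,"grip":-0.6},{"tx":0,"ty":0,"tz":0.4,"turn":0,"grip":-0.6}]}}

```text
clock: 17.55
position: [0.5748, -0.2112, 0.1998]
ee_rot: [3.125, -0.281, 0.022]
force: [0.7, -0.7, -0.3]
width: 0.803
```

Request:
{"name": "drive_tool", "arguments": {"increments": [{"tx":0.005,"ty":0.06,"tz":0,"turn":0.02,"grip":-0.5},{"tx":0.01,"ty":0.15,"tz":0,"turn":0.04,"grip":-0.5},{"tx":0.015,"ty":0.25,"tz":0,"turn":0.06,"grip":-0.5},{"tx":0.02,"ty":0.35,"tz":0,"turn":0.08,"grip":-0.5},{"tx":0.025,"ty":0.45,"tz":0,"turn":0.1,"grip":-0.5},{"tx":0.03,"ty":0.55,"tz":0,"turn":0.12,"grip":-0.5},{"tx":0.035,"ty":0.65,"tz":0,"turn":0.14,"grip":-0.5},{"tx":0.04,"ty":0.75,"tz":0,"turn":0.16,"grip":-0.5},{"tx":0.045,"ty":0.85,"tz":0,"turn":0.18,"grip":-0.5},{"tx":0.05,"ty":0.94,"tz":0,"turn":0.2,"grip":-0.5},{"tx":0.05,"ty":1,"tz":0,"turn":0.209,"grip":-0.5},{"tx":0.05,"ty":1,"tz":0,"turn":0.209,"grip":-0.5},{"tx":0.05,"ty":1,"tz":0,"turn":0.209,"grip":-0.5}]}}

```text
clock: 18.85
position: [0.5945, 0.1889, 0.1993]
ee_rot: [3.138, 0.063, 0.022]
force: [0.2, -0.1, -0.4]
width: 0.754
```

```bash
python3 - <<'E'
from w import *
shot('pics/w3.png',[(.595,.2205,.094),(.664,.224,.1)])
E
```

```text
18.85 [0.59453852 0.18890739 0.19926051] [3.13762083 0.06342659 0.02153255] 0.7535310404051797
```

View pics/w3.png

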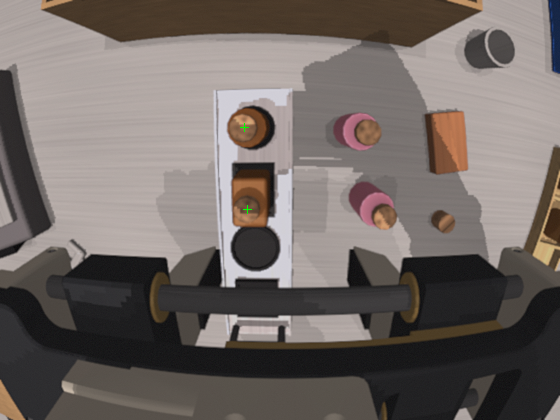

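Wrist view (count 8): the flask cork at (248,209) and the slim cork at (245,128) lie on the marks. The pinks at (360,130) and (375,205) are clear of the fingers.

Request:
{"name": "drive_tool", "arguments": {"increments": [{"tx":0.001,"ty":0.05,"tz":0,"turn":0,"grip":-0.5},{"tx":0.001,"ty":0.079,"tz":0,"turn":0,"grip":-0.5},{"tx":0.001,"ty":0.079,"tz":0,"turn":0,"grip":-0.5},{"tx":0.001,"ty":0.079,"tz":-0.08,"turn":0,"grip":-0.5},{"tx":0.001,"ty":0.079,"tz":-0.16,"turn":0,"grip":-0.5},{"tx":0.001,"ty":0.079,"tz":-0.24,"turn":0,"grip":-0.5},{"tx":0.001,"ty":0.079,"tz":-0.32,"turn":0,"grip":-0.5},{"tx":0.001,"ty":0.079,"tz":-0.38,"turn":0,"grip":-0.5},{"tx":0.001,"ty":0.079,"tz":-0.403,"turn":0,"grip":-0.5},{"tx":0.001,"ty":0.079,"tz":-0.403,"turn":0,"grip":-0.5},{"tx":0.001,"ty":0.079,"tz":-0.403,"turn":0,"grip":0},{"tx":0.001,"ty":0.079,"tz":-0.403,"turn":0,"grip":0.15},{"tx":0.001,"ty":0.079,"tz":-0.403,"turn":0,"grip":0.3},{"tx":0.001,"ty":0.079,"tz":-0.403,"turn":0,"grip":1},{"tx":0.001,"ty":0.079,"tz":-0.403,"turn":0,"grip":1},{"tx":0.001,"ty":0.079,"tz":-0.403,"turn":0,"grip":1},{"tx":0.001,"ty":0.079,"tz":-0.403,"turn":0,"grip":1}]}}

```text
clock: 20.6
position: [0.5955, 0.2201, 0.0387]
ee_rot: [3.138, 0.061, 0.023]
force: [-1.4, 2.6, 4.7]
width: 0.367
```

Request:
{"name": "drive_tool", "arguments": {"increments": [{"tx":0,"ty":0,"tz":0.03,"turn":0,"grip":1},{"tx":0,"ty":0,"tz":0.08,"turn":0,"grip":1},{"tx":0,"ty":0,"tz":0.15,"turn":0,"grip":1},{"tx":0,"ty":0,"tz":0.22,"turn":0,"grip":1},{"tx":0,"ty":0,"tz":0.28,"turn":0,"grip":1},{"tx":0,"ty":0,"tz":0.32,"turn":0,"grip":1},{"tx":-0.01,"ty":-0.05,"tz":0.32,"turn":-0.02,"grip":1},{"tx":-0.03,"ty":-0.13,"tz":0.32,"turn":-0.04,"grip":1},{"tx":-0.05,"ty":-0.22,"tz":0.32,"turn":-0.06,"grip":1},{"tx":-0.07,"ty":-0.31,"tz":0.32,"turn":-0.08,"grip":1},{"tx":-0.09,"ty":-0.4,"tz":0.32,"turn":-0.1,"grip":1},{"tx":-0.11,"ty":-0.49,"tz":0.32,"turn":-0.12,"grip":1},{"tx":-0.13,"ty":-0.58,"tz":0.32,"turn":-0.14,"grip":1},{"tx":-0.15,"ty":-0.67,"tz":0.32,"turn":-0.16,"grip":1},{"tx":-0.17,"ty":-0.76,"tz":0.32,"turn":-0.18,"grip":1},{"tx":-0.19,"ty":-0.85,"tz":0.32,"turn":-0.2,"grip":1},{"tx":-0.21,"ty":-0.92,"tz":0.32,"turn":-0.206,"grip":1},{"tx":-0.227,"ty":-0.97,"tz":0.32,"turn":-0.206,"grip":1},{"tx":-0.227,"ty":-1,"tz":0.32,"turn":-0.206,"grip":1},{"tx":-0.227,"ty":-1,"tz":0.32,"turn":-0.206,"grip":1}]}}

```text
clock: 22.6
position: [0.5039, -0.182, 0.1666]
ee_rot: [3.124, -0.282, 0.021]
force: [0.3, 0.2, -1.7]
width: 0.369
```

Request:
{"name": "drive_tool", "arguments": {"increments": [{"tx":0.001,"ty":-0.025,"tz":0,"turn":0,"grip":1},{"tx":0.001,"ty":-0.041,"tz":0,"turn":0,"grip":1},{"tx":0.001,"ty":-0.041,"tz":-0.03,"turn":0,"grip":1},{"tx":0.001,"ty":-0.041,"tz":-0.09,"turn":0,"grip":1},{"tx":0.001,"ty":-0.041,"tz":-0.15,"turn":0,"grip":1},{"tx":0.001,"ty":-0.041,"tz":-0.21,"turn":0,"grip":1},{"tx":0.001,"ty":-0.041,"tz":-0.25,"turn":0,"grip":1},{"tx":0.001,"ty":-0.041,"tz":-0.285,"turn":0,"grip":1},{"tx":0.001,"ty":-0.041,"tz":-0.305,"turn":0,"grip":1},{"tx":0.001,"ty":-0.041,"tz":-0.315,"turn":0,"grip":1},{"tx":0.001,"ty":-0.041,"tz":-0.322,"turn":0,"grip":1},{"tx":0.001,"ty":-0.041,"tz":-0.326,"turn":0,"grip":1},{"tx":0.001,"ty":-0.041,"tz":-0.328,"turn":0,"grip":1},{"tx":0.001,"ty":-0.041,"tz":-0.329,"turn":0,"grip":1},{"tx":0.001,"ty":-0.041,"tz":-0.33,"turn":0,"grip":1},{"tx":0.001,"ty":-0.041,"tz":-0.331,"turn":0,"grip":1},{"tx":0.001,"ty":-0.041,"tz":-0.331,"turn":0,"grip":1}]}}

```text
clock: 24.3
position: [0.5045, -0.1985, 0.0347]
ee_rot: [3.123, -0.282, 0.022]
force: [-1.6, 1.2, 4.9]
width: 0.37
```

Contact again. Release and rise.

Request:
{"name": "drive_tool", "arguments": {"increments": [{"tx":0,"ty":0,"tz":0,"turn":0,"grip":0.22},{"tx":0,"ty":0,"tz":0,"turn":0,"grip":0.15},{"tx":0,"ty":0,"tz":0,"turn":0,"grip":0},{"tx":0,"ty":0,"tz":0,"turn":0,"grip":-0.2},{"tx":0,"ty":0,"tz":0,"turn":0,"grip":-0.4},{"tx":0,"ty":0,"tz":0,"turn":0,"grip":-0.4},{"tx":0,"ty":0,"tz":0,"turn":0,"grip":-0.4},{"tx":0,"ty":0,"tz":0.05,"turn":0,"grip":-0.4},{"tx":0,"ty":0,"tz":0.12,"turn":0,"grip":-0.4},{"tx":0,"ty":0,"tz":0.2,"turn":0,"grip":-0.4},{"tx":0,"ty":0,"tz":0.28,"turn":0,"grip":-0.4},{"tx":0,"ty":0,"tz":0.35,"turn":0,"grip":-0.4},{"tx":0,"ty":0,"tz":0.4,"turn":0,"grip":-0.4},{"tx":0,"ty":0,"tz":0.4,"turn":0,"grip":-0.4},{"tx":0,"ty":0,"tz":0.4,"turn":0,"grip":-0.4}]}}

```text
clock: 25.8
position: [0.5045, -0.1985, 0.1946]
ee_rot: [3.123, -0.282, 0.023]
force: [0.1, -0.1, -0.2]
width: 0.698
```

Request:
{"name": "drive_tool", "arguments": {"increments": [{"tx":0.02,"ty":0.06,"tz":0,"turn":0.02,"grip":-0.4},{"tx":0.06,"ty":0.15,"tz":0,"turn":0.04,"grip":-0.4},{"tx":0.1,"ty":0.25,"tz":0,"turn":0.06,"grip":-0.4},{"tx":0.14,"ty":0.35,"tz":0,"turn":0.08,"grip":-0.4},{"tx":0.18,"ty":0.45,"tz":0,"turn":0.1,"grip":-0.4},{"tx":0.22,"ty":0.55,"tz":0,"turn":0.12,"grip":-0.4},{"tx":0.26,"ty":0.65,"tz":0,"turn":0.14,"grip":-0.4},{"tx":0.3,"ty":0.75,"tz":0,"turn":0.16,"grip":-0.4},{"tx":0.34,"ty":0.85,"tz":0,"turn":0.18,"grip":-0.4},{"tx":0.38,"ty":0.94,"tz":0,"turn":0.2,"grip":-0.4},{"tx":0.399,"ty":1,"tz":0,"turn":0.21,"grip":-0.4},{"tx":0.399,"ty":1,"tz":0,"turn":0.21,"grip":-0.4},{"tx":0.399,"ty":1,"tz":0,"turn":0.21,"grip":-0.4},{"tx":0.399,"ty":1,"tz":0,"turn":0.21,"grip":-0.4}]}}

```text
clock: 27.2
position: [0.6637, 0.1996, 0.1936]
ee_rot: [3.135, 0.06, 0.022]
force: [0.1, -0.9, -0.1]
width: 0.698
```

Request:
{"name": "drive_tool", "arguments": {"increments": [{"tx":0.001,"ty":0.04,"tz":0,"turn":0,"grip":-0.4},{"tx":0.001,"ty":0.061,"tz":0,"turn":0,"grip":-0.4},{"tx":0.001,"ty":0.061,"tz":0,"turn":0,"grip":-0.4},{"tx":0.001,"ty":0.061,"tz":-0.06,"turn":0,"grip":-0.4},{"tx":0.001,"ty":0.061,"tz":-0.13,"turn":0,"grip":-0.4},{"tx":0.001,"ty":0.061,"tz":-0.2,"turn":0,"grip":-0.4},{"tx":0.001,"ty":0.061,"tz":-0.27,"turn":0,"grip":-0.4},{"tx":0.001,"ty":0.061,"tz":-0.33,"turn":0,"grip":-0.4},{"tx":0.001,"ty":0.061,"tz":-0.365,"turn":0,"grip":-0.4},{"tx":0.001,"ty":0.061,"tz":-0.379,"turn":0,"grip":-0.4},{"tx":0.001,"ty":0.061,"tz":-0.379,"turn":0,"grip":-0.4},{"tx":0.001,"ty":0.061,"tz":-0.379,"turn":0,"grip":0},{"tx":0.001,"ty":0.061,"tz":-0.379,"turn":0,"grip":0.15},{"tx":0.001,"ty":0.061,"tz":-0.379,"turn":0,"grip":0.3},{"tx":0.001,"ty":0.061,"tz":-0.379,"turn":0,"grip":1},{"tx":0.001,"ty":0.061,"tz":-0.379,"turn":0,"grip":1},{"tx":0.001,"ty":0.061,"tz":-0.379,"turn":0,"grip":1},{"tx":0.001,"ty":0.061,"tz":-0.379,"turn":0,"grip":1}]}}

```text
clock: 29.0
position: [0.6645, 0.2243, 0.0425]
ee_rot: [3.136, 0.06, 0.023]
force: [-0.3, -0.1, 4.7]
width: 0.387
```

Request:
{"name": "drive_tool", "arguments": {"increments": [{"tx":0,"ty":0,"tz":0.03,"turn":0,"grip":1},{"tx":0,"ty":0,"tz":0.08,"turn":0,"grip":1},{"tx":0,"ty":0,"tz":0.15,"turn":0,"grip":1},{"tx":0,"ty":0,"tz":0.22,"turn":0,"grip":1},{"tx":0,"ty":0,"tz":0.29,"turn":0,"grip":1},{"tx":0,"ty":0,"tz":0.33,"turn":0,"grip":1},{"tx":-0.03,"ty":-0.05,"tz":0.33,"turn":-0.02,"grip":1},{"tx":-0.08,"ty":-0.13,"tz":0.33,"turn":-0.04,"grip":1},{"tx":-0.13,"ty":-0.22,"tz":0.33,"turn":-0.06,"grip":1},{"tx":-0.18,"ty":-0.31,"tz":0.33,"turn":-0.08,"grip":1},{"tx":-0.23,"ty":-0.4,"tz":0.33,"turn":-0.1,"grip":1},{"tx":-0.28,"ty":-0.49,"tz":0.33,"turn":-0.12,"grip":1},{"tx":-0.33,"ty":-0.58,"tz":0.33,"turn":-0.14,"grip":1},{"tx":-0.38,"ty":-0.67,"tz":0.33,"turn":-0.16,"grip":1},{"tx":-0.43,"ty":-0.76,"tz":0.33,"turn":-0.18,"grip":1},{"tx":-0.48,"ty":-0.85,"tz":0.33,"turn":-0.205,"grip":1},{"tx":-0.53,"ty":-0.92,"tz":0.33,"turn":-0.205,"grip":1},{"tx":-0.567,"ty":-0.97,"tz":0.33,"turn":-0.205,"grip":1},{"tx":-0.567,"ty":-1,"tz":0.33,"turn":-0.205,"grip":1},{"tx":-0.567,"ty":-1,"tz":0.33,"turn":-0.205,"grip":1}]}}

```text
clock: 31.0
position: [0.4377, -0.1773, 0.175]
ee_rot: [3.122, -0.281, 0.023]
force: [-0.3, -0.1, -1.9]
width: 0.389
```

Request:
{"name": "drive_tool", "arguments": {"increments": [{"tx":0,"ty":-0.015,"tz":0,"turn":0,"grip":1},{"tx":0,"ty":-0.023,"tz":0,"turn":0,"grip":1},{"tx":0,"ty":-0.023,"tz":-0.03,"turn":0,"grip":1},{"tx":0,"ty":-0.023,"tz":-0.09,"turn":0,"grip":1},{"tx":0,"ty":-0.023,"tz":-0.15,"turn":0,"grip":1},{"tx":0,"ty":-0.023,"tz":-0.21,"turn":0,"grip":1},{"tx":0,"ty":-0.023,"tz":-0.26,"turn":0,"grip":1},{"tx":0,"ty":-0.023,"tz":-0.295,"turn":0,"grip":1},{"tx":0,"ty":-0.023,"tz":-0.315,"turn":0,"grip":1},{"tx":0,"ty":-0.023,"tz":-0.325,"turn":0,"grip":1},{"tx":0,"ty":-0.023,"tz":-0.332,"turn":0,"grip":1},{"tx":0,"ty":-0.023,"tz":-0.336,"turn":0,"grip":1},{"tx":0,"ty":-0.023,"tz":-0.338,"turn":0,"grip":1},{"tx":0,"ty":-0.023,"tz":-0.34,"turn":0,"grip":1},{"tx":0,"ty":-0.023,"tz":-0.341,"turn":0,"grip":1},{"tx":0,"ty":-0.023,"tz":-0.342,"turn":0,"grip":1},{"tx":0,"ty":-0.023,"tz":-0.343,"turn":0,"grip":1},{"tx":0,"ty":-0.023,"tz":-0.343,"turn":0,"grip":1}]}}

```text
clock: 32.8
position: [0.438, -0.1865, 0.0384]
ee_rot: [3.121, -0.28, 0.024]
force: [-2.4, 1.2, 6.4]
width: 0.386
```

Request:
{"name": "drive_tool", "arguments": {"increments": [{"tx":0,"ty":0,"tz":0,"turn":0,"grip":0.19},{"tx":0,"ty":0,"tz":0,"turn":0,"grip":0.12},{"tx":0,"ty":0,"tz":0,"turn":0,"grip":0},{"tx":0,"ty":0,"tz":0,"turn":0,"grip":-0.2},{"tx":0,"ty":0,"tz":0,"turn":0,"grip":-0.4},{"tx":0,"ty":0,"tz":0,"turn":0,"grip":-0.4},{"tx":0,"ty":0,"tz":0,"turn":0,"grip":-0.4},{"tx":0,"ty":0,"tz":0.05,"turn":0,"grip":-0.4},{"tx":0,"ty":0,"tz":0.12,"turn":0,"grip":-0.4},{"tx":0,"ty":0,"tz":0.2,"turn":0,"grip":-0.4},{"tx":0,"ty":0,"tz":0.28,"turn":0,"grip":-0.4},{"tx":0,"ty":0,"tz":0.35,"turn":0,"grip":-0.4},{"tx":0,"ty":0,"tz":0.4,"turn":0,"grip":-0.4},{"tx":0,"ty":0.1,"tz":0.4,"turn":0,"grip":-0.4},{"tx":0,"ty":0.2,"tz":0.4,"turn":0,"grip":-0.4},{"tx":0,"ty":0.3,"tz":0.4,"turn":0,"grip":-0.4},{"tx":0,"ty":0.4,"tz":0.4,"turn":0,"grip":-0.4},{"tx":0,"ty":0.5,"tz":0.4,"turn":0,"grip":-0.4},{"tx":0,"ty":0.5,"tz":0.4,"turn":0,"grip":-0.4},{"tx":0,"ty":0.5,"tz":0.4,"turn":0,"grip":-0.4}]}}

```text
clock: 34.8
position: [0.4379, 0.0141, 0.1984]
ee_rot: [3.122, -0.277, 0.024]
force: [0.7, -1.0, -0.5]
width: 0.698
```

```bash
python3 - <<'E'
from w import *
s=observe();print(s['clock'],s['position'],s['force'])
C=np.load('TC.npy')[1]
t=get_image('top')[:,:,::-1].copy();q=get_image('side')[:,:,::-1].copy()
for x,h in((-.102,.09),(-.034,.084),(.034,.08),(.102,.086)):
    P=W(C,[x,0,.006+h])
    for n,im in(('top',t),('side',q)):
        u=proj(n,P)[0]; cv2.drawMarker(im,tuple(int(round(v)) for v in u),(0,255,0),0,5,1)
a=cv2.resize(t[130:330,300:420],None,fx=2.9,fy=2.9,interpolation=2);b=cv2.resize(q[200:350,190:420],None,fx=1.9,fy=1.9,interpolation=2)
o=np.zeros((580,348+437,3),np.uint8);o[:,:348]=a;o[:b.shape[0],348:]=b;cv2.imwrite('pics/f.png',o)
E
```

```text
34.8 [0.4379015  0.01405243 0.19836259] [ 0.67406916 -1.030801   -0.53450586]
```

View pics/f.png

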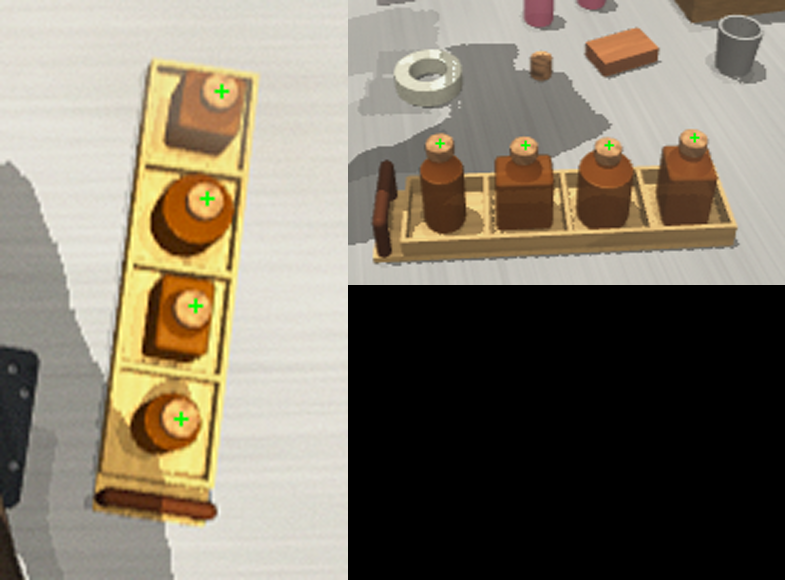

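The final check (count 9) shows all four corks on the predicted cell-centre marks in both views. From the carrier handle, the order is slim, flask, squat, square. All stand upright and the arm is clear, so I'm handing in.

```bash
python3 -c "
from cell import *
print(sign_off())"
```

```text
the job is handed in; nothing more can be done
None
```

All four bottles are in the carrier in reverse order, and I handed the job in at about 35 s on the clock. From the tray handle they stood square, squat, flask, slim. From the carrier handle they now stand slim, flask, squat, square.

- **Last check:** in the top and side views all four corks lay on the predicted cell-centre marks, to within a few mm. The bottles looked upright and the gripper was clear of everything. `sign_off()` reports no verdict.
- **Setting down:** each bottle was lowered slowly until it touched the floor of its cell. The wrist read 3 to 7 N upward at that point.
- **Disagreements:** the tray outline I fitted was about 8 mm off along the row from the nests and corks, so I aimed by the corks. One move call was refused for missing fields and resent; nothing moved because of it. The tool picked up a slight tilt of about 0.015 rad.
- **Left alone:** the two pink look-alikes were not touched.

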